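# Put the microscope objectives away by colour

### The arm

A 6-joint arm with a two-finger parallel gripper is mounted at the origin on the work surface. World frame = base frame: x ahead of the robot, y to its left, z up, the work surface at z = 0. Lengths are in mm, angles in rad, forces in N, time in s.
With the tool pointing down it reaches from about 275 to 750 mm from the base axis. Payload 10.2 kg.
Tool frame: the origin (TCP) lies at the very end of the fingers, on their centre line; the grasp point (between the pads) lies 19 mm behind it (env.pinch_z is the z of the grasp point in the tool frame, in mm); z points along the fingers, y is the direction in which the jaws open and shut (so a half turn about z gives the same grasp; the last joint's range is limited). The gripper opens to 88 mm and grips with 3 to 60 N. Pads are 18 mm wide; open, the fingers measure 123 mm over their backs; the gripper's body (75 mm by 187 mm) begins 45 mm behind the grasp point.
Start: joints at [-1.415, 0.313, 1.498, -0, 1.331, -0.223], TCP at [194.136, -487.793, 238.72] pointing down, gripper open.
Joint ranges: [-2.94, 2.94], [-0.97, 2.17], [0.19, 2.56], [-1.23, 4.37], [0.02, 3.11], [-2.88, 2.88]. Speed limits (rad/s): [2.39, 2.39, 3.01, 3.14, 3.14, 3.14].

### API

Orientations are given as [roll, pitch, yaw] about the fixed x, y, z axes, in that order (R = Rz(yaw) Ry(pitch) Rx(roll)).
In Python, from bench import state, get_image, camera_model, ticket, nets, env gives the robot as it stands.
- The arm moves only by the tool servo_tool, never from a script. Its argument "deltas" is a list of rows, each a list of 5 numbers: the shift along the tool's x, y, z in m, then the turn about the tool's z in rad, then the opening, from 0 (shut) to 1 (fully open). In form: [[dx, dy, dz, turn, claw], ...]. A call has 1 to 5 rows; each row shifts and turns the commanded pose from where the row before left it, along the tool's axes as they then stand; what a row does not reach is not made up. A row lasts 1/12 s, in which the tool goes at most 41.7 mm and 7.16 degrees, less where a joint would pass 70% of its speed; a pose out of reach is approached as far as the arm can. A call with a gripper value outside its range is refused whole. The fingers move at their own pace and stop on an object; "force" is the grip in N (left out, the last holds). Time passes only in rows, so rows that do not move let the fingers close. It gives the time, the measured TCP pose, the force and the opening at its end, in the units of the state.
- state(): the state, without advancing time (a new reading comes with each control period).
- get_image(name): name is "side" or "top"; returns (picture, depth): 400x640x3 uint8, red, green, blue; 400x640 float32, mm along the optical axis (not along the pixel's ray), 0 where there is no reading.
- camera_model(name): a dict with "fov_y" (degrees; the focal length in pixels is half the picture's height over the tangent of half this angle, whatever the lens; pixels are square), "cx", "cy" (the principal point, pixels), "R" (3x3) and "t" (3): a world point X has camera coordinates R X + t. Camera axes: x right, y down, z forward; pixel columns grow to the right and rows downward; lengths in mm; the calibration is good to about 2 mm. A picture is of the moment at which its call begins. camera_model takes no time and is no camera call.
- ticket.sign_off(): hands the job in, once; it reports no verdict.
Trained networks look in the newest picture that a camera, given by its name, has taken for a name from the list of things; names that differ only in an ending like _2 or _b are one class to them, and where a whole thing is asked for, a point or a joint stands for the part that bears it (a point fixed in the world has none). Each returns a list of dicts, best first, with "p" (0 to 1); they miss things now and then, are a little off and sometimes report something else, mostly with a low value. They report only what shows in the picture. A call takes as long as a camera call.
- nets.recognise(camera, target): "at" ([x, y, z] in mm, in world coordinates, good to about 4 mm: the middle of the surface that is visible of it).
- nets.mark_of(camera, target): "at" ([x, y, z] in mm, in world coordinates, good to about 4 mm: a listed point, or the origin of a listed thing).
The state is a dict: "time_s": time; "joint_positions": joint angles; "qvel": joint speeds; "joint_torque": joint torques, N m; "tool_pos": TCP position; "ee_rot": TCP orientation; "wrist_force": force on the tool from outside, world axes, zero at the start; "ft_torque": the same for the moment, N m; "grip_width": finger opening in mm.
Only numpy, scipy, OpenCV 4.12 (cv2) and the standard library are available. Lean on these libraries where they do the work, as an engineer would, in place of code of your own. Each camera call takes 0.05 s, during which the arm holds its last target.

### The job

Put each of the four loose microscope objectives away in the storage dish of its own colour, standing upright on its foot, flat on the dish's floor inside the rim; the white dish stays empty. These are delicate lenses: set each one down, never drop it or tip it over, and leave the oil bottle where it stands.

Things in the scene. Friction and masses are not known exactly. Their poses are not given: they have to be found in the camera images.
- objective_red: loose microscope objective with a red ring, standing lens up: round steel barrel, 30 mm diameter from its flat foot up to 36 mm, then a red cone narrowing to a 14 mm nose; 50 mm tall, 70 to 240 g. Origin: centre of the foot's underside, z up its axis. Grip the barrel about 30 mm above the foot so that the fingertips clear the dish's rim at set-down.
- objective_yellow: loose microscope objective with a yellow ring, standing lens up: round steel barrel, 30 mm diameter from its flat foot up to 41 mm, then a yellow cone narrowing to a 14 mm nose; 55 mm tall, 70 to 240 g. Origin: centre of the foot's underside, z up its axis. Grip the barrel about 30 mm above the foot so that the fingertips clear the dish's rim at set-down.
- objective_green: loose microscope objective with a green ring, standing lens up: round steel barrel, 30 mm diameter from its flat foot up to 46 mm, then a green cone narrowing to a 14 mm nose; 60 mm tall, 70 to 240 g. Origin: centre of the foot's underside, z up its axis. Grip the barrel about 30 mm above the foot so that the fingertips clear the dish's rim at set-down.
- objective_blue: loose microscope objective with a blue ring, standing lens up: round steel barrel, 30 mm diameter from its flat foot up to 51 mm, then a blue cone narrowing to a 14 mm nose; 65 mm tall, 70 to 240 g. Origin: centre of the foot's underside, z up its axis. Grip the barrel about 30 mm above the foot so that the fingertips clear the dish's rim at set-down.
- dish_red: red round storage dish, fixed to the bench: 62 mm outside diameter, 8 mm high; inner floor 50 mm across and 4 mm above the bench, with a small dark dot at its centre; wall 6 mm. Origin: centre of its underside, z up. Place of the objective with the red ring.
- dish_yellow: yellow round storage dish, fixed to the bench: 62 mm outside diameter, 8 mm high; inner floor 50 mm across and 4 mm above the bench, with a small dark dot at its centre; wall 6 mm. Origin: centre of its underside, z up. Place of the objective with the yellow ring.
- dish_green: green round storage dish, fixed to the bench: 62 mm outside diameter, 8 mm high; inner floor 50 mm across and 4 mm above the bench, with a small dark dot at its centre; wall 6 mm. Origin: centre of its underside, z up. Place of the objective with the green ring.
- dish_blue: blue round storage dish, fixed to the bench: 62 mm outside diameter, 8 mm high; inner floor 50 mm across and 4 mm above the bench, with a small dark dot at its centre; wall 6 mm. Origin: centre of its underside, z up. Place of the objective with the blue ring.
- dish_white: white round storage dish, fixed to the bench: 62 mm outside diameter, 8 mm high; inner floor 50 mm across and 4 mm above the bench, with a small dark dot at its centre; wall 6 mm. Origin: centre of its underside, z up. Its own objective is in use on the microscope: nothing belongs in it.
- oil_bottle: small loose dark-brown bottle with lilac cap, 30 mm diameter, 58 mm tall, among the objectives and dishes; leave it alone. Origin: centre of its underside. Apart from it and the objectives nothing in the middle of the bench is over 15 mm tall; the equipment at the back and sides stands well clear of them.

How it is judged:
By the outcome, as a careful person would: the job done as asked, in the order asked, and still so for the second after the job is handed in, with the robot touching nothing.
It also fails if it takes over 96 s, if anything falls off the work surface, if the arm or the gripper's body presses on something with over 40 N, if the wrist force passes 120 N, or if a joint passes its speed limit or range.

## Working session

There is one attempt and no reset: what is moved stays moved. The work goes in short steps, Python scripts to look and compute and a tool call to move; the robot and the scene stay as the last step left them, time stands still between calls to the robot, and variables do not carry over. Pictures are saved under pics/ and viewed, and the job is handed in when it is done.

Besides the shell and the picture viewer there is one more tool, called after ">>>" as name(argument=value, ...) on one line, values as JSON. servo_tool: Moves the arm, as the interface text tells. Its arguments: {"type":"object","properties":{"deltas":{"type":"array"},"force":{"type":"number"}},"required":["deltas"]}

```bash
ls; mkdir -p pics
cat > h.py <<'E'
import numpy as np, cv2
from bench import state,get_image,camera_model,ticket,nets,env
def shot(n,f):
    im,d=get_image(n); cv2.imwrite(f'pics/{f}.png',im[:,:,::-1]); np.savez(f'/tmp/{f}.npz',im=im,d=d); return im,d
def w(n,u,v,z):
    m=camera_model(n);f=200/np.tan(np.radians(m['fov_y'])/2)
    return m['R'].T@(np.array([(u-m['cx'])/f*z,(v-m['cy'])/f*z,z])-m['t'])
E
python3 - <<'E'
from h import *
print(state()); 
for n in('top','side'):
    shot(n,n+'1'); m=camera_model(n); print(n,m)
    for c in ['red','yellow','green','blue']:
        for t in ('objective_','dish_'):
            print(n,t+c,[(np.round(r['at'],1),round(r['p'],2)) for r in nets.mark_of(n,t+c)][:3])
    for t in ('dish_white','oil_bottle'):
            print(n,t,[(np.round(r['at'],1),round(r['p'],2)) for r in nets.mark_of(n,t)][:3])
print(state()['time_s'])
E
```

```text
pics
{'time_s': 0.0, 'joint_positions': array([-1.41540596e+00,  3.13439031e-01,  1.49842884e+00,  1.19027236e-05,
        1.33098148e+00, -2.23436341e-01]), 'qvel': array([-0.00081243, -0.00050762,  0.00073267,  0.00016316, -0.002098  ,
       -0.00042974]), 'joint_torque': array([ 1.10717607e-03, -4.02210867e+01, -2.52266765e+01,  6.95150346e-02,
        3.52558843e-02, -9.23889479e-05]), 'tool_pos': array([ 194.096711  , -487.54457217,  238.16977914]), 'ee_rot': array([-3.14036975e+00, -2.89733159e-04,  3.78823691e-01]), 'wrist_force': array([-0.16683125,  0.55493512,  0.5421671 ]), 'ft_torque': array([ 0.00760095, -0.00907859, -0.02027272]), 'grip_width': 87.84215877616893}
top {'fov_y': 51.53520406931119, 'cx': 313.62775257961897, 'cy': 205.55841190706684, 'R': array([[-0.02130761, -0.99964113, -0.0162355 ],
       [-0.99174979,  0.02318701, -0.12607427],
       [ 0.12640548,  0.01341521, -0.99188794]]), 't': array([  21.65562044,  532.21278409, 1126.48060888])}
top objective_red [(array([454. , 107.9,   0.5]), 0.47)]
top dish_red [(array([399. , 284.9,   0.4]), 0.86), (array([ 
[... 888 characters left out ...]
0684048, 832.56268309])}
side objective_red [(array([452.1, 108.1,  -1.9]), 0.55)]
side dish_red [(array([ 3.992e+02,  2.864e+02, -3.000e-01]), 0.87)]
side objective_yellow [(array([563.6,  -8.8,  -1.5]), 0.74), (array([ 613.6, -207.4,   -2.1]), 0.57)]
side dish_yellow [(array([541.1, 376.2,  -0.8]), 0.83)]
side objective_green [(array([664.6, -27.2,  -2.9]), 0.81), (array([ 389.5, -273.8,    1.6]), 0.5)]
side dish_green [(array([ 468.5, -107.6,   -2.5]), 0.6)]
side objective_blue [(array([541. , 378.8,  -2. ]), 0.63), (array([ 548.1, -403. ,    2.5]), 0.46)]
side dish_blue [(array([ 389.9, -273.5,   -1.8]), 0.59)]
side dish_white []
side oil_bottle [(array([567.6,  -8.4,   2.3]), 0.72)]
1.1
```

View pics/top1.png

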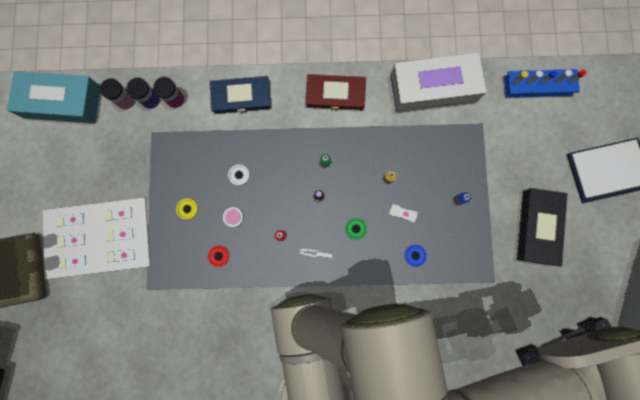

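View pics/side1.png

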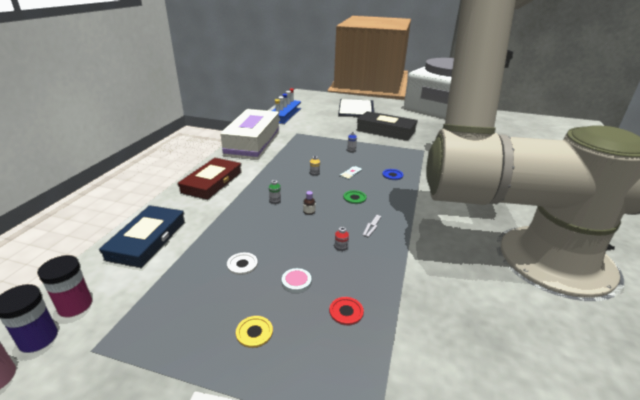

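The top view shows the objectives at red (280,236), yellow (390,177), green (325,160) and blue (464,198). The dishes are at red (219,256), yellow (187,209), green (356,229), blue (415,256) and white (238,174). The oil bottle is at (319,195), and the pink disc at (232,217) is a decoy. The side view agrees, so the net reports that put an objective on a dish or on the bottle are false. Next I'll refine the positions from both cameras.

```bash
cat > fit.py <<'E'
from h import *
from scipy.optimize import least_squares
G={'red':(36,50),'yellow':(41,55),'green':(46,60),'blue':(51,65)}
def cloud(n,d):
    m=camera_model(n);f=200/np.tan(np.radians(m['fov_y'])/2)
    v,u=np.mgrid[:400,:640]; c=np.stack([(u-m['cx'])/f*d,(v-m['cy'])/f*d,d],-1)
    return (c-m['t'])@m['R']
def proj(n,P):
    m=camera_model(n);f=200/np.tan(np.radians(m['fov_y'])/2); c=P@m['R'].T+m['t']
    return c[:,:2]/c[:,2:]*f+[m['cx'],m['cy']]
a=np.linspace(0,2*np.pi,48,endpoint=False); C=np.c_[np.cos(a),np.sin(a),0*a]
def hullc(n,xy,rings):
    P=np.vstack([C*[r,r,0]+[xy[0],xy[1],z] for r,z in rings])
    h=cv2.convexHull(proj(n,P).astype(np.float32)).reshape(-1,1,2); M=cv2.moments(h)
    return np.array([M['m10'],M['m01']])/M['m00'],M['m00']
def find(n,im,d,near,rings,zmin,R):
    W=cloud(n,d); k=(d>0)&(np.hypot(W[...,0]-near[0],W[...,1]-near[1])<R)&(W[...,2]>zmin)&(W[...,2]<90)
    v,u=np.nonzero(k); c=np.array([u.mean(),v.mean()])
    s=least_squares(lambda x:hullc(n,x,rings)[0]-c,near[:2],diff_step=1e-4)
    return s.x,len(u),hullc(n,s.x,rings)[1],np.percentile(W[k][:,2],[5,50,98])
E
python3 - <<'E'
from fit import *
O={'red':(453,108),'yellow':(612,-208),'green':(664,-26),'blue':(546,-401)}
D={'red':(399,285.5),'yellow':(538,380),'green':(468.5,-109),'blue':(389.7,-273.3),'white':(634,228)}
for n in('top','side'):
    z=np.load(f'/tmp/{n}1.npz'); im,d=z['im'],z['d']
    W=cloud(n,d); 
    for x,y in [(500,-50),(600,100),(450,250)]:
        k=(d>0)&(np.hypot(W[...,0]-x,W[...,1]-y)<12); print(n,'bench z',np.median(W[k][:,2]))
    for c,p in O.items():
        h,t=G[c]; print(n,'obj',c,*find(n,im,d,p,[(15,0),(15,h),(7,t)],6,32))
    print(n,'bottle',*find(n,im,d,(565,-4),[(15,0),(15,35),(7,58)],6,32))
    for c,p in D.items():
        # ring colour mask
        k=(np.hypot(W[...,0]-p[0],W[...,1]-p[1])<45)
        f=im.astype(int); s=(f.max(-1)-f.min(-1)>90) if c!='white' else (f.min(-1)>170)
        k&=s; v,u=np.nonzero(k)
        h=cv2.convexHull(np.c_[u,v].astype(np.float32)); M=cv2.moments(h); cc=np.array([M['m10'],M['m01']])/M['m00']
        x=least_squares(lambda x:hullc(n,x,[(31,0),(31,8)])[0]-cc,p,diff_step=1e-4).x
        print(n,'dish',c,x,len(u),np.median(W[k][:,2]))
E
```

```text
top bench z 0.770374973682859
top bench z 0.19044552404900614
top bench z 0.3521863343524252
top obj red [453.24604009 107.68317845] 107 104.28241675230674 [12.42676386 39.56272564 52.35389801]
top obj yellow [ 612.38123528 -207.63021096] 117 124.61210482288152 [14.22726661 43.71311126 57.12186782]
top obj green [663.77947196 -24.58000781] 121 123.58860803581774 [11.18335322 48.47536864 62.09792487]
top obj blue [ 544.75680226 -406.69854951] 155 160.6877080227714 [12.79996822 50.46698513 67.46965523]
top bottle [563.44925505  -3.31467642] 107 105.46065633604303 [ 8.12402007 36.31069166 61.7496103 ]
top dish red [398.9677686 284.927999 ] 286 5.084840676249121
top dish yellow [536.51058113 377.03097394] 275 5.00750348270983
top dish green [ 468.15668823 -108.33885592] 176 4.482256892139372
top dish blue [ 388.88205911 -272.83939904] 289 5.445778305242961
top dish white [633.20018269 227.59152492] 234 4.711225180204135
side bench z 0.5917542669095244
side bench z 0.8778993500354266
side bench z 0.6788768851295469
side obj red [456.07057247 104.42629756] 260 291.3114585450385 [ 8.81912722 32.53528377 50.84021785]
side obj yellow [ 616.20947952 -210.58410917] 158 181.49398528621532 [ 8.5687342  32.74828898 55.52209112]
side obj green [667.33098665 -25.10347498] 232 253.6323937033303 [ 7.66446887 33.8258067  60.529502  ]
side obj blue [ 548.39256582 -409.9035661 ] 150 170.81137629854493 [ 9.50728691 36.74078889 65.16006825]
side bottle [567.03152402  -6.05861763] 225 251.29115233011544 [ 9.64098775 32.28007797 58.46223628]
side dish red [401.88338304 284.48451307] 596 5.617079960798028
side dish yellow [539.90618223 376.8883254 ] 736 5.425390240839755
side dish green [ 472.09340519 -105.14250454] 62 4.238335300960672
side dish blue [ 392.0476865  -275.09608755] 136 5.6209885668710395
side dish white [637.49557272 225.59578832] 430 5.2507327168021956
```

```bash
cat > go.py <<'E'
import sys; from h import *
def go(x,y,z):
    s=state(); p=s['tool_pos']; yw=s['ee_rot'][2]; c,sn=np.cos(yw),np.sin(yw)
    d=np.array([x,y,z])-p
    print('t',round(s['time_s'],2),'at',p.round(1),'rot',s['ee_rot'].round(3),'tool delta mm',np.round([c*d[0]+sn*d[1],sn*d[0]-c*d[1],-d[2]],1),'F',s['wrist_force'].round(1),'grip',round(s['grip_width'],1),'j',s['joint_positions'].round(2))
go(*map(float,sys.argv[1:4]))
E
python3 go.py 546.5 -408.3 100
```

```text
t 1.1 at [ 194.1 -487.8  238.7] rot [3.142 0.    0.379] tool delta mm [356.8  56.4 138.7] F [ 0.   0.1 -0.8] grip 88.2 j [-1.42  0.31  1.5  -0.    1.33 -0.22]
```

>>> servo_tool(deltas=[[0.012,0.002,0.0,0,1],[0.024,0.004,0.01,0,1],[0.032,0.005,0.012,0,1],[0.034,0.005,0.013,0,1],[0.034,0.005,0.013,0,1]], force=25)

```text
time_s: 1.52
tool_pos: [330.3, -456.2, 190.3]
ee_rot: [3.141, -0.0, 0.378]
wrist_force: [-0.3, -0.7, -0.5]
grip_width: 88.1
```

>>> servo_tool(deltas=[[0.034,0.005,0.013,0,1],[0.034,0.005,0.013,0,1],[0.034,0.005,0.013,0,1],[0.034,0.005,0.013,0,1],[0.034,0.005,0.013,0,1]])

```text
time_s: 1.93
tool_pos: [497.8, -415.9, 125.0]
ee_rot: [-3.142, -0.0, 0.379]
wrist_force: [-0.3, -0.1, 1.0]
grip_width: 87.8
```

>>> servo_tool(deltas=[[0.025,0.005,0.012,0,1],[0.015,0.003,0.006,0,1],[0.01,0.002,0.004,0,1],[0,0,0,0,1]])

```text
time_s: 2.27
tool_pos: [547.1, -406.7, 102.4]
ee_rot: [-3.14, 0.0, 0.381]
wrist_force: [0.4, 0.4, -0.0]
grip_width: 88.2
```

```bash
python3 go.py 546.5 -408.3 11
```

```text
t 2.27 at [ 547.1 -406.7  102.4] rot [-3.14   0.     0.381] tool delta mm [-1.2  1.3 91.4] F [ 0.4  0.4 -0. ] grip 88.2 j [-0.81  0.78  1.12  0.    1.25  0.38]
```

>>> servo_tool(deltas=[[-0.001,0.001,0.015,0,1],[0,0,0.025,0,1],[0,0,0.026,0,1],[0,0,0.018,0,1],[0,0,0.006,0,1]])

```text
time_s: 2.68
tool_pos: [543.4, -409.0, 11.4]
ee_rot: [-3.138, 0.002, 0.378]
wrist_force: [-0.6, 0.4, -0.4]
grip_width: 88.0
```

>>> servo_tool(deltas=[[0,0,0,0,1],[0,0,0,0,0.5],[0,0,0,0,0.4],[0,0,0,0,0.3],[0,0,0,0,0.25]])

```text
time_s: 3.1
tool_pos: [545.4, -409.8, 14.9]
ee_rot: [3.14, -0.001, 0.379]
wrist_force: [0.8, -0.3, 0.7]
grip_width: 63.8
```

>>> servo_tool(deltas=[[0,0,0,0,0.2],[0,0,0,0,0.2],[0,0,0,0,0.2],[0,0,0,0,0.2]])

```text
time_s: 3.43
tool_pos: [545.1, -409.5, 13.8]
ee_rot: [3.142, 0.0, 0.379]
wrist_force: [-0.7, -1.4, 0.4]
grip_width: 37.3
```

```bash
python3 go.py 390.5 -274 100
```

```text
t 3.43 at [ 545.1 -409.5   13.8] rot [3.142 0.    0.379] tool delta mm [ -93.5 -183.   -86.2] F [-0.7 -1.4  0.4] grip 37.3 j [-0.82  0.88  1.18 -0.    1.09  0.38]
```

>>> servo_tool(deltas=[[0,0,0,0,0.15],[0,0,0.001,0,0.15],[0,0,0.001,0,0.1],[0,0,0,0,0.1],[0,0,0,0,0.1]])

```text
time_s: 3.85
tool_pos: [545.1, -409.3, 13.6]
ee_rot: [-3.141, 0.0, 0.379]
wrist_force: [-6.6, 5.9, 16.5]
grip_width: 29.1
```

```bash
python3 - <<'E'
from h import *
im,d=shot('side','s2'); cv2.imwrite('pics/s2c.png',cv2.resize(im[90:210,270:440,::-1],None,fx=4,fy=4))
E
python3 go.py 390.5 -274 100
```

```text
t 3.9 at [ 545.1 -409.3   13.6] rot [-3.141  0.     0.379] tool delta mm [ -93.5 -182.9  -86.4] F [-6.7  6.4 14. ] grip 29.2 j [-0.82  0.88  1.18 -0.    1.09  0.38]
```

View pics/s2c.png

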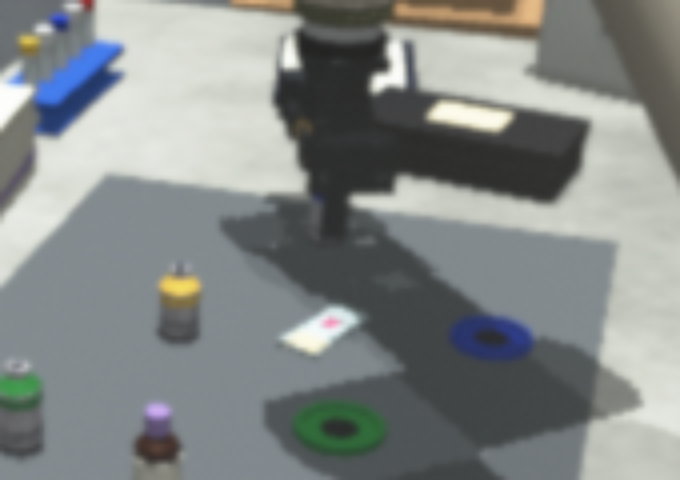

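The blue objective sits between the fingers and the grip width reads 29 mm, so it is held. I'm lifting it and carrying it to the blue dish.

>>> servo_tool(deltas=[[0,0,-0.008,0,0.1],[0,0,-0.02,0,0.1],[0,0,-0.025,0,0.1],[-0.006,-0.012,-0.025,0,0.1],[-0.012,-0.024,-0.01,0,0.1]])

```text
time_s: 4.32
tool_pos: [516.3, -384.4, 102.9]
ee_rot: [3.136, -0.002, 0.379]
wrist_force: [0.8, -1.0, -1.4]
grip_width: 29.4
```

>>> servo_tool(deltas=[[-0.014,-0.028,0,0,0.1],[-0.014,-0.028,0,0,0.1],[-0.014,-0.028,0,0,0.1],[-0.013,-0.026,0,0,0.1],[-0.01,-0.018,0,0,0.1]])

```text
time_s: 4.73
tool_pos: [405.6, -286.0, 99.7]
ee_rot: [-3.141, 0.0, 0.379]
wrist_force: [0.3, -0.2, -2.4]
grip_width: 29.4
```

>>> servo_tool(deltas=[[-0.006,-0.012,0,0,0.1],[-0.003,-0.006,0,0,0.1],[0,0,0,0,0.1],[0,0,0,0,0.1]])

```text
time_s: 5.07
tool_pos: [392.7, -275.0, 100.0]
ee_rot: [3.141, -0.0, 0.379]
wrist_force: [0.1, 0.6, -1.1]
grip_width: 29.0
```

```bash
python3 go.py 390.5 -274 18
python3 - <<'E'
from h import *
im,d=shot('side','s3'); cv2.imwrite('pics/s3c.png',cv2.resize(im[90:210,310:480,::-1],None,fx=4,fy=4))
E
```

```text
t 5.07 at [ 392.7 -275.   100. ] rot [ 3.141 -0.     0.379] tool delta mm [-1.7 -1.7 82. ] F [ 0.1  0.6 -1.1] grip 29.0 j [-0.86  0.38  1.81 -0.    0.96  0.34]
```

View pics/s3c.png

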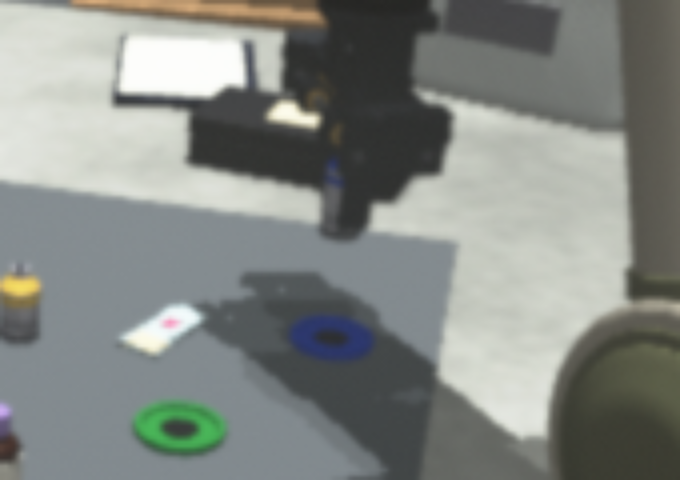

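The objective hangs straight in the grip, with the blue dish below it. It was gripped with TCP z at 13.6, so contact with the dish floor should come at about 17.6.

>>> servo_tool(deltas=[[-0.001,-0.001,0.012,0,0.1],[-0.001,-0.001,0.025,0,0.1],[0,0,0.022,0,0.1],[0,0,0.012,0,0.1],[0,0,0.005,0,0.1]])

```text
time_s: 5.53
tool_pos: [389.6, -273.2, 21.8]
ee_rot: [-3.139, 0.001, 0.379]
wrist_force: [-0.4, -0.3, -1.8]
grip_width: 29.1
```

>>> servo_tool(deltas=[[0,0,0.001,0,0.1],[0,0,0.001,0,0.1],[0,0,0,0,0.1],[0,0,0,0,0.1]])

```text
time_s: 5.87
tool_pos: [390.1, -273.7, 22.4]
ee_rot: [3.14, -0.001, 0.379]
wrist_force: [-0.4, -0.4, -1.2]
grip_width: 29.5
```

>>> servo_tool(deltas=[[0,0,0.001,0,0.1],[0,0,0.001,0,0.1],[0,0,0.001,0,0.1],[0,0,0.0005,0,0.1],[0,0,0,0,0.1]])

```text
time_s: 6.28
tool_pos: [389.6, -273.2, 18.2]
ee_rot: [-3.141, 0.0, 0.379]
wrist_force: [-0.2, -0.1, -1.1]
grip_width: 29.3
```

>>> servo_tool(deltas=[[0,0,0.0005,0,0.1],[0,0,0.0005,0,0.1],[0,0,0,0,0.1]])

```text
time_s: 6.53
tool_pos: [389.7, -273.3, 17.6]
ee_rot: [3.141, -0.0, 0.379]
wrist_force: [-1.9, 1.5, 5.1]
grip_width: 29.2
```

The force rises at 17.6, which is contact where expected, so I'm releasing.

>>> servo_tool(deltas=[[0,0,0,0,0.34],[0,0,0,0,0.37],[0,0,0,0,0.4],[0,0,0,0,0.5],[0,0,0,0,0.6]])

```text
time_s: 6.95
tool_pos: [389.7, -273.3, 17.2]
ee_rot: [3.142, -0.0, 0.379]
wrist_force: [0.2, -0.4, -0.3]
grip_width: 46.5
```

>>> servo_tool(deltas=[[0,0,0,0,0.8],[0,0,0,0,0.8],[0,0,0,0,0.8],[0,0,-0.01,0,1],[0,0,-0.02,0,1]])

```text
time_s: 7.37
tool_pos: [388.9, -272.5, 46.6]
ee_rot: [-3.138, 0.001, 0.379]
wrist_force: [-0.5, 0.3, -0.4]
grip_width: 80.3
```

>>> servo_tool(deltas=[[0,0,-0.025,0,1],[0,0,-0.025,0,1],[0,0,-0.01,0,1],[0,0,0,0,1]])

```text
time_s: 7.7
tool_pos: [390.4, -274.1, 109.5]
ee_rot: [3.137, -0.002, 0.379]
wrist_force: [-0.3, -0.3, -0.9]
grip_width: 88.3
```

```bash
python3 go.py 614.3 -209 108
python3 - <<'E'
from h import *
im,d=shot('side','s4'); cv2.imwrite('pics/s4c.png',cv2.resize(im[90:210,310:480,::-1],None,fx=4,fy=4))
E
```

```text
t 7.7 at [ 390.4 -274.1  109.5] rot [ 3.137e+00 -2.000e-03  3.790e-01] tool delta mm [232.1  22.3   1.5] F [-0.3 -0.3 -0.9] grip 88.3 j [-0.86  0.36  1.81  0.    0.97  0.33]
```

View pics/s4c.png

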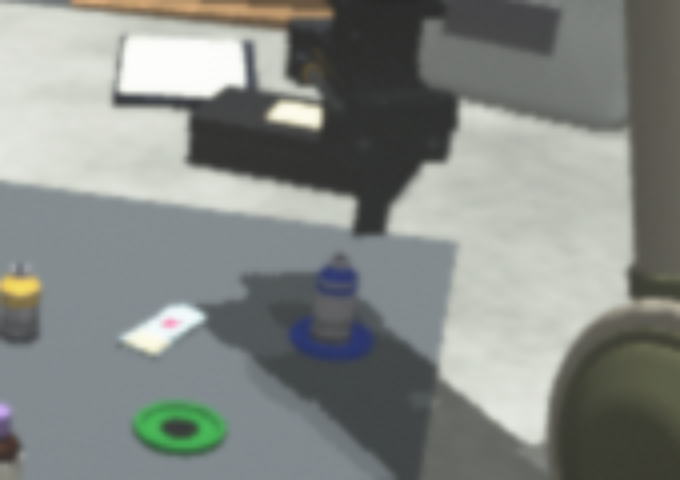

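The blue objective stands upright inside its dish (crop about (335,310)). Yellow is next.

>>> servo_tool(deltas=[[0.012,0.001,0,0,1],[0.026,0.003,0,0,1],[0.034,0.003,0,0,1],[0.034,0.003,0,0,1],[0.034,0.003,0,0,1]])

```text
time_s: 8.17
tool_pos: [526.1, -232.1, 105.4]
ee_rot: [-3.139, 0.001, 0.379]
wrist_force: [-0.5, -1.3, 0.0]
grip_width: 87.9
```

>>> servo_tool(deltas=[[0.034,0.003,0,0,1],[0.03,0.003,0,0,1],[0.018,0.002,0,0,1],[0.01,0.001,0,0,1],[0,0,0,0,1]])

```text
time_s: 8.58
tool_pos: [614.7, -206.1, 104.6]
ee_rot: [-3.139, 0.001, 0.381]
wrist_force: [-0.5, 0.1, 0.9]
grip_width: 88.4
```

```bash
python3 go.py 614.3 -209 12
python3 - <<'E'
from fit import *
im,d=shot('top','t4')
for h in [(15,4),(15,55),(7,69)],: print(find('top',im,d,(390,-274),h,13,32))
E
```

```text
t 8.58 at [ 614.7 -206.1  104.6] rot [-3.139e+00  1.000e-03  3.810e-01] tool delta mm [-1.5  2.6 92.6] F [-0.5  0.1  0.9] grip 88.4 j [-0.5   0.7   1.25  0.    1.19  0.69]
(array([ 390.04412757, -273.80943133]), 131, 141.00455280044116, array([22.39991116, 57.47012991, 70.43384787]))
```

>>> servo_tool(deltas=[[-0.001,0.002,0.012,0,0.75],[0,0,0.026,0,0.75],[0,0,0.028,0,0.75],[0,0,0.018,0,0.75],[0,0,0.006,0,0.75]])

```text
time_s: 9.05
tool_pos: [610.6, -209.7, 12.9]
ee_rot: [-3.137, 0.004, 0.378]
wrist_force: [0.2, 0.3, -0.2]
grip_width: 66.1
```

>>> servo_tool(deltas=[[0,0,0,0,0.6],[0,0,0,0,0.4],[0,0,0,0,0.3],[0,0,0,0,0.2],[0,0,0,0,0.2]])

```text
time_s: 9.47
tool_pos: [613.5, -210.4, 18.3]
ee_rot: [3.14, -0.001, 0.379]
wrist_force: [-1.2, 1.6, 2.2]
grip_width: 34.8
```

>>> servo_tool(deltas=[[0,0,0,0,0.1],[0,0,0,0,0.1],[0,0,0,0,0.1],[0,0,0,0,0.1],[0,0,0,0,0.1]])

```text
time_s: 9.88
tool_pos: [613.4, -210.2, 18.0]
ee_rot: [3.141, -0.001, 0.379]
wrist_force: [-2.5, 1.6, 5.8]
grip_width: 29.2
```

```bash
python3 go.py 538.2 377 110
```

```text
t 9.88 at [ 613.4 -210.2   18. ] rot [ 3.141e+00 -1.000e-03  3.790e-01] tool delta mm [ 147.3 -573.3  -92. ] F [-2.5  1.6  5.8] grip 29.2 j [-0.51  0.81  1.3   0.    1.03  0.68]
```

The yellow objective is gripped at 29.2 mm. I'm lifting it and carrying it to the yellow dish.

>>> servo_tool(deltas=[[0,0,-0.008,0,0.1],[0,0,-0.02,0,0.1],[0,0,-0.025,0,0.1],[0.003,-0.012,-0.025,0,0.1],[0.006,-0.024,-0.014,0,0.1]])

```text
time_s: 10.3
tool_pos: [608.9, -175.4, 112.2]
ee_rot: [3.138, -0.003, 0.376]
wrist_force: [0.9, -0.3, -1.3]
grip_width: 29.1
```

>>> servo_tool(deltas=[[0.009,-0.034,0,0,0.1],[0.009,-0.034,0,0,0.1],[0.009,-0.034,0,0,0.1],[0.009,-0.034,0,0,0.1],[0.009,-0.034,0,0,0.1]])

```text
time_s: 10.72
tool_pos: [586.7, 2.7, 109.6]
ee_rot: [3.141, -0.0, 0.379]
wrist_force: [1.3, -0.2, -0.6]
grip_width: 29.3
```

>>> servo_tool(deltas=[[0.009,-0.034,0,0,0.1],[0.009,-0.034,0,0,0.1],[0.009,-0.034,0,0,0.1],[0.009,-0.034,0,0,0.1],[0.009,-0.034,0,0,0.1]])

```text
time_s: 11.13
tool_pos: [565.6, 177.4, 109.6]
ee_rot: [3.141, -0.0, 0.379]
wrist_force: [0.9, -0.3, -0.7]
grip_width: 29.2
```

```bash
python3 go.py 538.2 377 110
```

```text
t 11.13 at [565.6 177.4 109.6] rot [ 3.141 -0.     0.379] tool delta mm [  48.3 -195.6   -0.4] F [ 0.9 -0.3 -0.7] grip 29.2 j [ 0.11  0.58  1.44 -0.    1.11  1.3 ]
```

>>> servo_tool(deltas=[[0.009,-0.034,0,0,0.1],[0.009,-0.034,0,0,0.1],[0.009,-0.034,0,0,0.1],[0.008,-0.032,0,0,0.1],[0.006,-0.024,0,0,0.1]])

```text
time_s: 11.55
tool_pos: [544.9, 340.3, 109.4]
ee_rot: [-3.141, -0.0, 0.38]
wrist_force: [0.5, 0.2, -0.6]
grip_width: 29.2
```

>>> servo_tool(deltas=[[0.004,-0.018,0,0,0.1],[0.002,-0.01,0,0,0.1],[0.001,-0.005,0,0,0.1],[0,0,0,0,0.1],[0,0,0,0,0.1]])

```text
time_s: 11.97
tool_pos: [540.3, 370.2, 109.2]
ee_rot: [3.141, 0.0, 0.378]
wrist_force: [0.3, 0.1, -0.6]
grip_width: 29.2
```

```bash
python3 go.py 538.2 377 22
python3 - <<'E'
from h import *
im,d=shot('side','s5'); cv2.imwrite('pics/s5c.png',cv2.resize(im[200:400,160:390,::-1],None,fx=3,fy=3))
E
```

```text
t 11.97 at [540.3 370.2 109.2] rot [3.141 0.    0.378] tool delta mm [ 0.5 -7.2 87.2] F [ 0.3  0.1 -0.6] grip 29.2 j [ 0.42  0.71  1.22 -0.    1.21  1.61]
```

View pics/s5c.png

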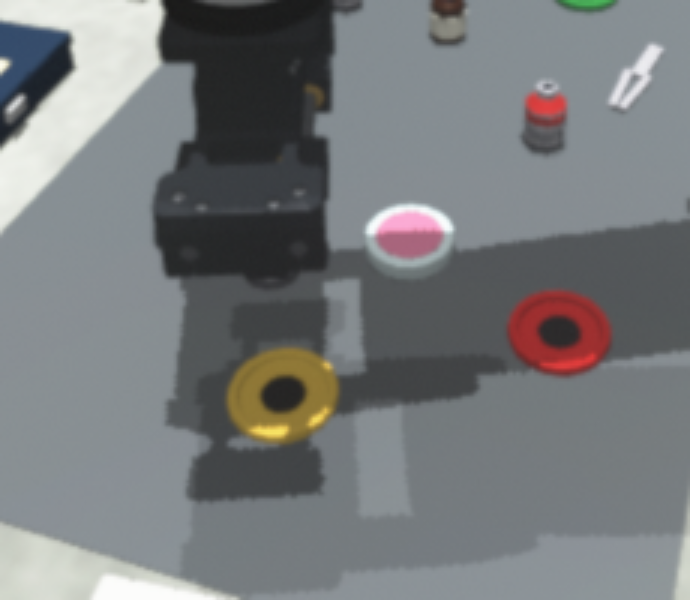

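The gripper holds yellow just short of the yellow dish (crop (283,393)), and it still needs 7 mm in tool −y. The pink dish is clear of the fingers.

>>> servo_tool(deltas=[[0,-0.004,0.008,0,0.1],[0,-0.003,0.02,0,0.1],[0,0,0.022,0,0.1],[0,0,0.018,0,0.1],[0,0,0.01,0,0.1]])

```text
time_s: 12.43
tool_pos: [536.6, 376.5, 28.4]
ee_rot: [3.141, 0.004, 0.378]
wrist_force: [0.3, -0.1, -1.2]
grip_width: 29.4
```

>>> servo_tool(deltas=[[0,0,0.004,0,0.1],[0,0,0.001,0,0.1],[0,0,0,0,0.1],[0,0,0,0,0.1]])

```text
time_s: 12.77
tool_pos: [538.1, 377.7, 27.4]
ee_rot: [-3.141, -0.002, 0.379]
wrist_force: [0.3, -0.3, -0.9]
grip_width: 29.1
```

```bash
python3 go.py 538.2 377 22
```

```text
t 12.77 at [538.1 377.7  27.4] rot [-3.141e+00 -2.000e-03  3.790e-01] tool delta mm [-0.2  0.7  5.4] F [ 0.3 -0.3 -0.9] grip 29.1 j [ 0.43  0.81  1.27 -0.    1.06  1.63]
```

>>> servo_tool(deltas=[[0,0,0.0015,0,0.1],[0,0,0.0015,0,0.1],[0,0,0.001,0,0.1],[0,0,0.0005,0,0.1],[0,0,0,0,0.1]])

```text
time_s: 13.18
tool_pos: [537.5, 377.6, 22.1]
ee_rot: [3.142, -0.0, 0.379]
wrist_force: [-1.2, -0.2, 1.4]
grip_width: 29.6
```

>>> servo_tool(deltas=[[0,0,0.0005,0,0.1],[0,0,0.0005,0,0.1],[0,0,0,0,0.1]])

```text
time_s: 13.43
tool_pos: [537.6, 377.6, 22.0]
ee_rot: [3.142, -0.001, 0.379]
wrist_force: [-4.1, -2.0, 9.4]
grip_width: 29.3
```

Contact at 22.0, as expected. Releasing.

>>> servo_tool(deltas=[[0,0,0,0,0.34],[0,0,0,0,0.37],[0,0,0,0,0.4],[0,0,0,0,0.5],[0,0,0,0,0.6]])

```text
time_s: 13.85
tool_pos: [537.5, 377.5, 20.5]
ee_rot: [-3.142, 0.0, 0.379]
wrist_force: [0.3, -1.0, -0.1]
grip_width: 46.7
```

>>> servo_tool(deltas=[[0,0,0,0,0.7],[0,0,0,0,0.7],[0,0,0,0,0.7],[0,0,-0.01,0,0.7],[0,0,-0.02,0,0.7]])

```text
time_s: 14.27
tool_pos: [536.4, 377.0, 49.4]
ee_rot: [3.141, 0.004, 0.379]
wrist_force: [0.1, -0.2, -0.8]
grip_width: 61.7
```

>>> servo_tool(deltas=[[0,0,-0.025,0,1],[0,0,-0.025,0,1],[0,0,-0.01,0,1],[0,0,0,0,1]])

```text
time_s: 14.6
tool_pos: [538.5, 378.1, 113.9]
ee_rot: [-3.141, -0.005, 0.379]
wrist_force: [0.9, 0.6, -0.3]
grip_width: 86.0
```

```bash
python3 go.py 454.7 106 110
python3 - <<'E'
from fit import *
im,d=shot('side','s6'); cv2.imwrite('pics/s6c.png',cv2.resize(im[200:400,160:390,::-1],None,fx=3,fy=3))
E
```

```text
t 14.6 at [538.5 378.1 113.9] rot [-3.141 -0.005  0.379] tool delta mm [-178.5  221.8    3.9] F [ 0.9  0.6 -0.3] grip 86.0 j [0.43 0.71 1.21 0.   1.22 1.63]
```

View pics/s6c.png

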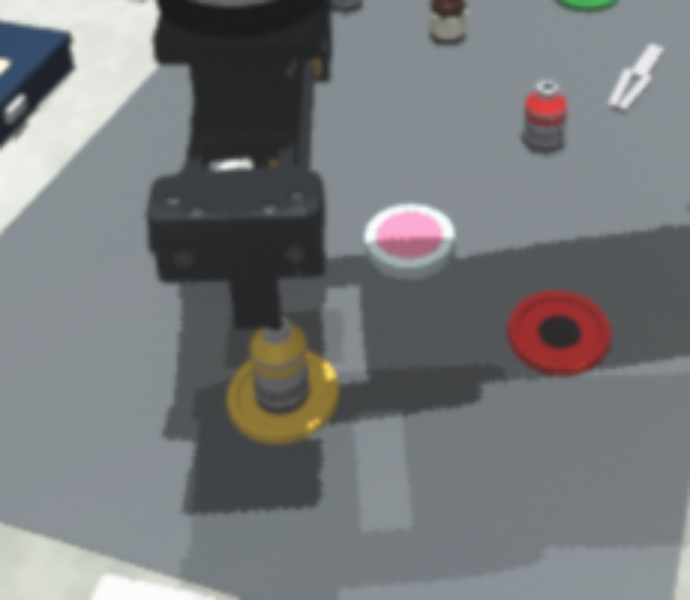

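The yellow objective stands upright in the middle of its dish (crop (280,385)). Next is the red objective.

>>> servo_tool(deltas=[[-0.008,0.01,0,0,1],[-0.016,0.02,0,0,1],[-0.022,0.027,0,0,1],[-0.022,0.027,0,0,1],[-0.022,0.027,0,0,1]])

```text
time_s: 15.07
tool_pos: [493.2, 239.6, 108.8]
ee_rot: [-3.141, 0.003, 0.379]
wrist_force: [1.0, 0.7, -0.2]
grip_width: 88.2
```

>>> servo_tool(deltas=[[-0.022,0.027,0,0,1],[-0.022,0.027,0,0,1],[-0.018,0.023,0,0,1],[-0.014,0.018,0,0,1],[-0.008,0.01,0,0,1]])

```text
time_s: 15.48
tool_pos: [454.1, 110.5, 109.3]
ee_rot: [-3.141, 0.003, 0.377]
wrist_force: [1.2, -0.4, -0.2]
grip_width: 88.1
```

>>> servo_tool(deltas=[[-0.004,0.005,0,0,1],[0,0,0,0,1],[0,0,0,0,1]])

```text
time_s: 15.73
tool_pos: [453.7, 106.7, 110.1]
ee_rot: [-3.141, 0.001, 0.378]
wrist_force: [0.2, 0.4, 1.0]
grip_width: 88.4
```

```bash
python3 go.py 454.7 106 10
```

```text
t 15.73 at [453.7 106.7 110.1] rot [-3.141e+00  1.000e-03  3.780e-01] tool delta mm [  0.7   1.  100.1] F [0.2 0.4 1. ] grip 88.4 j [-0.02  0.34  1.83  0.    0.97  1.17]
```

>>> servo_tool(deltas=[[0.001,0.001,0.012,0,0.75],[0,0,0.028,0,0.75],[0,0,0.028,0,0.75],[0,0,0.02,0,0.75],[0,0,0.008,0,0.75]])

```text
time_s: 16.15
tool_pos: [453.7, 106.7, 12.0]
ee_rot: [-3.14, 0.004, 0.38]
wrist_force: [-0.2, -0.1, 0.0]
grip_width: 65.8
```

>>> servo_tool(deltas=[[0,0,0.002,0,0.6],[0,0,0,0,0.6],[0,0,0,0,0.6]])

```text
time_s: 16.4
tool_pos: [455.8, 106.1, 13.6]
ee_rot: [3.141, -0.002, 0.379]
wrist_force: [-0.0, -0.1, 0.1]
grip_width: 52.9
```

```bash
python3 go.py 454.7 106 11
```

```text
t 16.4 at [455.8 106.1  13.6] rot [ 3.141e+00 -2.000e-03  3.790e-01] tool delta mm [-1.1 -0.3  2.6] F [-0.  -0.1  0.1] grip 52.9 j [-0.02  0.52  1.89  0.    0.73  1.17]
```

>>> servo_tool(deltas=[[0,0,0.002,0,0.4],[0,0,0,0,0.3],[0,0,0,0,0.2],[0,0,0,0,0.1],[0,0,0,0,0.1]])

```text
time_s: 16.82
tool_pos: [455.3, 105.8, 11.1]
ee_rot: [3.141, -0.001, 0.379]
wrist_force: [-1.0, 1.0, 4.4]
grip_width: 29.0
```

>>> servo_tool(deltas=[[0,0,0,0,0.1],[0,0,0,0,0.1],[0,0,0,0,0.1]])

```text
time_s: 17.07
tool_pos: [455.3, 105.8, 11.1]
ee_rot: [3.141, -0.001, 0.379]
wrist_force: [-0.7, -0.4, 5.2]
grip_width: 29.5
```

```bash
python3 go.py 400.4 284.7 105
```

```text
t 17.07 at [455.3 105.8  11.1] rot [ 3.141e+00 -1.000e-03  3.790e-01] tool delta mm [  15.1 -186.5  -93.9] F [-0.7 -0.4  5.2] grip 29.5 j [-0.02  0.52  1.9   0.    0.73  1.17]
```

>>> servo_tool(deltas=[[0,0,-0.008,0,0.1],[0,0,-0.02,0,0.1],[0,0,-0.025,0,0.1],[0.001,-0.012,-0.025,0,0.1],[0.002,-0.022,-0.015,0,0.1]])

```text
time_s: 17.48
tool_pos: [446.3, 137.8, 106.4]
ee_rot: [3.14, -0.003, 0.376]
wrist_force: [0.1, 1.4, -0.8]
grip_width: 29.2
```

>>> servo_tool(deltas=[[0.003,-0.03,0,0,0.1],[0.003,-0.03,0,0,0.1],[0.002,-0.03,0,0,0.1],[0.002,-0.026,0,0,0.1],[0.001,-0.018,0,0,0.1]])

```text
time_s: 17.9
tool_pos: [405.0, 268.9, 104.1]
ee_rot: [-3.141, -0.0, 0.38]
wrist_force: [0.4, -0.3, -0.8]
grip_width: 29.8
```

>>> servo_tool(deltas=[[0.001,-0.012,0,0,0.1],[0,-0.006,0,0,0.1],[0,0,0,0,0.1],[0,0,0,0,0.1]])

```text
time_s: 18.23
tool_pos: [400.3, 283.8, 103.8]
ee_rot: [3.141, 0.0, 0.379]
wrist_force: [0.6, -0.8, -1.0]
grip_width: 29.5
```

```bash
python3 go.py 400.4 284.7 15
python3 - <<'E'
from h import *
im,d=shot('side','s7'); cv2.imwrite('pics/s7c.png',cv2.resize(im[200:400,230:460,::-1],None,fx=3,fy=3))
E
```

```text
t 18.23 at [400.3 283.8 103.8] rot [3.141 0.    0.379] tool delta mm [ 0.4 -0.8 88.8] F [ 0.6 -0.8 -1. ] grip 29.5 j [ 0.38  0.4   1.77 -0.    0.98  1.57]
```

View pics/s7c.png

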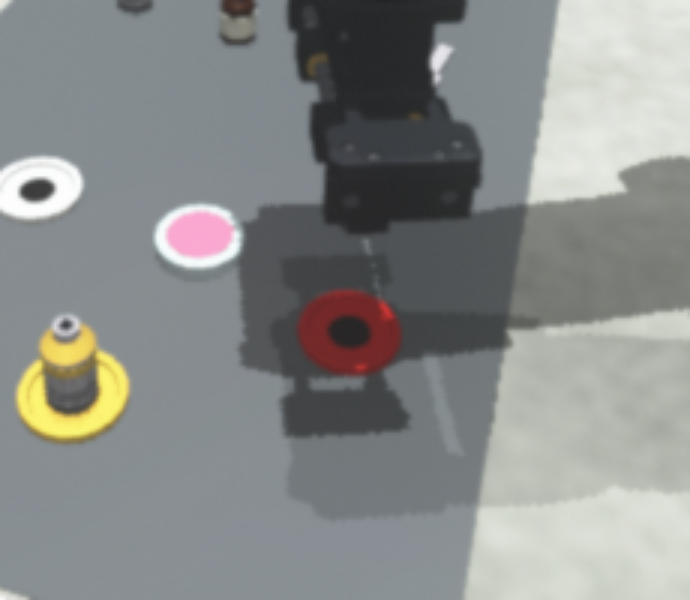

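The gripper is over the empty red dish, and yellow still stands in its own. I'm lowering red; contact should come at about z = 15.

>>> servo_tool(deltas=[[0,-0.001,0.008,0,0.1],[0,0,0.02,0,0.1],[0,0,0.022,0,0.1],[0,0,0.018,0,0.1],[0,0,0.01,0,0.1]])

```text
time_s: 18.7
tool_pos: [399.2, 284.1, 23.5]
ee_rot: [3.142, 0.003, 0.378]
wrist_force: [0.9, 0.1, -0.7]
grip_width: 29.1
```

>>> servo_tool(deltas=[[0,0,0.005,0,0.1],[0,0,0.0,0,0.1],[0,0,0,0,0.1]])

```text
time_s: 18.95
tool_pos: [400.4, 285.1, 21.2]
ee_rot: [-3.142, -0.001, 0.378]
wrist_force: [-0.3, -0.1, -1.0]
grip_width: 29.1
```

```bash
python3 go.py 400.4 284.7 15
```

```text
t 18.95 at [400.4 285.1  21.2] rot [-3.142e+00 -1.000e-03  3.780e-01] tool delta mm [-0.1  0.4  6.2] F [-0.3 -0.1 -1. ] grip 29.1 j [0.38 0.54 1.82 0.   0.78 1.57]
```

>>> servo_tool(deltas=[[0,0,0.002,0,0.1],[0,0,0.002,0,0.1],[0,0,0.001,0,0.1],[0,0,0.0005,0,0.1],[0,0,0,0,0.1]])

```text
time_s: 19.37
tool_pos: [399.9, 285.1, 15.3]
ee_rot: [-3.142, -0.0, 0.379]
wrist_force: [0.5, -0.3, 0.2]
grip_width: 28.9
```

>>> servo_tool(deltas=[[0,0,0.0005,0,0.1],[0,0,0.0005,0,0.1],[0,0,0,0,0.1]])

```text
time_s: 19.62
tool_pos: [400.0, 285.2, 15.1]
ee_rot: [3.141, -0.0, 0.379]
wrist_force: [-3.2, -2.0, 9.6]
grip_width: 29.2
```

Contact at 15.1. Releasing.

>>> servo_tool(deltas=[[0,0,0,0,0.34],[0,0,0,0,0.37],[0,0,0,0,0.4],[0,0,0,0,0.5],[0,0,0,0,0.6]])

```text
time_s: 20.03
tool_pos: [399.9, 285.1, 14.2]
ee_rot: [-3.142, 0.0, 0.379]
wrist_force: [0.4, 0.1, 0.5]
grip_width: 46.7
```

>>> servo_tool(deltas=[[0,0,0,0,0.7],[0,0,0,0,0.7],[0,0,0,0,0.7],[0,0,-0.01,0,0.7],[0,0,-0.02,0,0.7]])

```text
time_s: 20.45
tool_pos: [398.9, 284.6, 43.6]
ee_rot: [-3.142, 0.004, 0.379]
wrist_force: [-0.6, -0.3, -0.7]
grip_width: 61.7
```

>>> servo_tool(deltas=[[0,0,-0.025,0,1],[0,0,-0.025,0,1],[0,0,-0.013,0,1],[0,0,0,0,1]])

```text
time_s: 20.78
tool_pos: [401.2, 285.7, 110.5]
ee_rot: [-3.142, -0.006, 0.379]
wrist_force: [0.7, -0.2, 0.5]
grip_width: 86.4
```

```bash
python3 go.py 665.5 -25 112
python3 - <<'E'
from fit import *
im,d=shot('side','s8'); cv2.imwrite('pics/s8c.png',cv2.resize(im[200:400,230:460,::-1],None,fx=3,fy=3))
E
```

```text
t 20.78 at [401.2 285.7 110.5] rot [-3.142 -0.006  0.379] tool delta mm [130.6 386.4  -1.5] F [ 0.7 -0.2  0.5] grip 86.4 j [0.38 0.39 1.76 0.   0.99 1.57]
```

View pics/s8c.png

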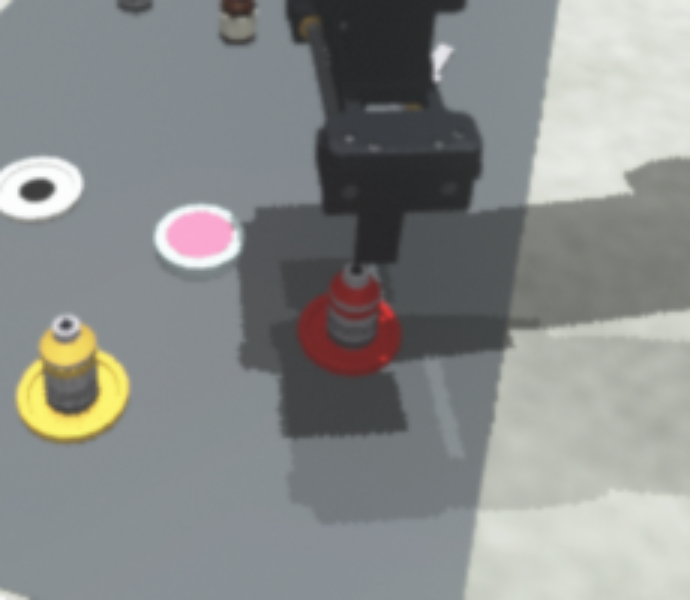

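Red stands upright in its dish (crop (353,315)). Green is the last one.

>>> servo_tool(deltas=[[0.004,0.012,0,0,1],[0.008,0.022,0,0,1],[0.011,0.033,0,0,1],[0.011,0.033,0,0,1],[0.011,0.033,0,0,1]])

```text
time_s: 21.25
tool_pos: [491.0, 176.9, 106.1]
ee_rot: [-3.141, 0.002, 0.379]
wrist_force: [0.9, 0.6, 0.5]
grip_width: 88.0
```

>>> servo_tool(deltas=[[0.011,0.033,0,0,1],[0.011,0.033,0,0,1],[0.011,0.033,0,0,1],[0.011,0.033,0,0,1],[0.011,0.033,0,0,1]])

```text
time_s: 21.67
tool_pos: [603.3, 43.7, 105.7]
ee_rot: [-3.14, 0.002, 0.379]
wrist_force: [-0.4, -0.6, 0.3]
grip_width: 88.2
```

>>> servo_tool(deltas=[[0.011,0.033,0,0,1],[0.009,0.025,0,0,1],[0.006,0.016,0,0,1],[0.003,0.009,0,0,1],[0.002,0.005,0,0,1]])

```text
time_s: 22.08
tool_pos: [664.3, -25.9, 105.7]
ee_rot: [-3.14, 0.002, 0.378]
wrist_force: [-0.3, 0.2, -0.4]
grip_width: 88.0
```

>>> servo_tool(deltas=[[0,0,0,0,1],[0,0,0,0,0.8],[0,0,0,0,0.75]])

```text
time_s: 22.33
tool_pos: [663.9, -24.1, 107.2]
ee_rot: [-3.141, 0.0, 0.38]
wrist_force: [-0.2, 0.8, -0.3]
grip_width: 77.0
```

```bash
python3 go.py 665.5 -25 11
```

```text
t 22.33 at [663.9 -24.1 107.2] rot [-3.141  0.     0.38 ] tool delta mm [ 1.2  1.5 96.2] F [-0.2  0.8 -0.3] grip 77.0 j [-0.21  0.73  1.19  0.    1.22  0.98]
```

>>> servo_tool(deltas=[[0.001,0.001,0.012,0,0.7],[0,0,0.026,0,0.7],[0,0,0.028,0,0.7],[0,0,0.018,0,0.6],[0,0,0.008,0,0.6]])

```text
time_s: 22.75
tool_pos: [663.8, -24.8, 11.5]
ee_rot: [-3.139, 0.004, 0.379]
wrist_force: [-0.6, -0.1, -0.2]
grip_width: 53.2
```

>>> servo_tool(deltas=[[0,0,0.002,0,0.5],[0,0,0,0,0.5],[0,0,0,0,0.5]])

```text
time_s: 23.0
tool_pos: [666.3, -25.7, 14.5]
ee_rot: [3.14, -0.002, 0.379]
wrist_force: [-0.2, 0.5, 0.6]
grip_width: 44.1
```

```bash
python3 go.py 665.5 -25 11
```

```text
t 23.0 at [666.3 -25.7  14.5] rot [ 3.14e+00 -2.00e-03  3.79e-01] tool delta mm [-0.5 -0.9  3.5] F [-0.2  0.5  0.6] grip 44.1 j [-0.21  0.85  1.24  0.    1.05  0.98]
```

>>> servo_tool(deltas=[[0,-0.001,0.002,0,0.45],[0,0,0,0,0.3],[0,0,0,0,0.2],[0,0,0,0,0.1],[0,0,0,0,0.1]])

```text
time_s: 23.42
tool_pos: [665.5, -24.7, 11.8]
ee_rot: [3.141, -0.001, 0.379]
wrist_force: [-1.2, 1.1, 3.6]
grip_width: 29.6
```

>>> servo_tool(deltas=[[0,0,0,0,0.1],[0,0,0,0,0.1],[0,0,0,0,0.1]])

```text
time_s: 23.67
tool_pos: [665.5, -24.6, 11.8]
ee_rot: [3.141, -0.001, 0.379]
wrist_force: [-1.4, 1.9, 5.4]
grip_width: 29.5
```

```bash
python3 go.py 469.8 -108 105
```

```text
t 23.67 at [665.5 -24.6  11.8] rot [ 3.141e+00 -1.000e-03  3.790e-01] tool delta mm [-212.7    5.1  -93.2] F [-1.4  1.9  5.4] grip 29.5 j [-0.21  0.85  1.24  0.    1.05  0.98]
```

>>> servo_tool(deltas=[[0,0,-0.008,0,0.1],[0,0,-0.02,0,0.1],[0,0,-0.025,0,0.1],[-0.012,0,-0.025,0,0.1],[-0.024,0.001,-0.015,0,0.1]])

```text
time_s: 24.08
tool_pos: [633.5, -38.7, 106.7]
ee_rot: [3.139, -0.003, 0.38]
wrist_force: [1.1, 0.3, -1.5]
grip_width: 29.1
```

>>> servo_tool(deltas=[[-0.032,0.001,0,0,0.1],[-0.034,0.001,0,0,0.1],[-0.034,0.001,0,0,0.1],[-0.032,0.001,0,0,0.1],[-0.022,0,0,0,0.1]])

```text
time_s: 24.5
tool_pos: [488.1, -100.3, 104.2]
ee_rot: [-3.141, 0.001, 0.378]
wrist_force: [0.4, 0.4, -1.5]
grip_width: 29.0
```

>>> servo_tool(deltas=[[-0.014,0,0,0,0.1],[-0.006,0,0,0,0.1],[0,0,0,0,0.1],[0,0,0,0,0.1]])

```text
time_s: 24.83
tool_pos: [472.6, -107.1, 104.4]
ee_rot: [3.141, -0.0, 0.379]
wrist_force: [-0.2, -0.3, -1.4]
grip_width: 29.0
```

```bash
python3 go.py 469.8 -108 16
python3 - <<'E'
from h import *
im,d=shot('side','s9'); cv2.imwrite('pics/s9c.png',cv2.resize(im[90:290,260:490,::-1],None,fx=3,fy=3))
E
```

```text
t 24.83 at [ 472.6 -107.1  104.4] rot [ 3.141 -0.     0.379] tool delta mm [-2.9 -0.2 88.4] F [-0.2 -0.3 -1.4] grip 29.0 j [-0.47  0.38  1.79  0.    0.97  0.73]
```

View pics/s9c.png

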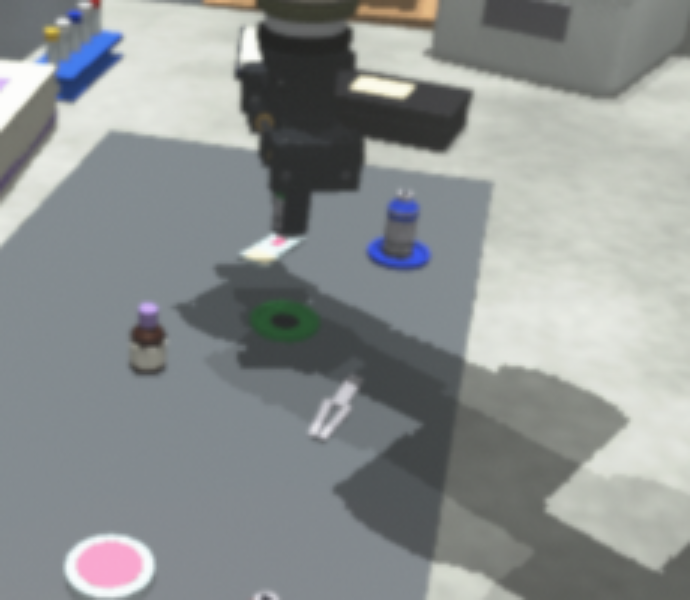

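Green hangs above its dish (crop (285,320)), blue stands in its own (400,230), and the bottle is untouched. I'm lowering green; contact should come at about 15.8.

>>> servo_tool(deltas=[[-0.002,0,0.008,0,0.1],[-0.001,0,0.02,0,0.1],[0,0,0.022,0,0.1],[0,0,0.018,0,0.1],[0,0,0.01,0,0.1]])

```text
time_s: 25.3
tool_pos: [468.6, -107.4, 23.8]
ee_rot: [-3.139, 0.002, 0.379]
wrist_force: [0.6, 0.2, -2.1]
grip_width: 29.4
```

>>> servo_tool(deltas=[[0,0,0.005,0,0.1],[0,0,0.0,0,0.1],[0,0,0,0,0.1]])

```text
time_s: 25.55
tool_pos: [469.7, -108.2, 21.6]
ee_rot: [3.141, -0.0, 0.379]
wrist_force: [0.1, 0.7, -1.2]
grip_width: 29.5
```

```bash
python3 go.py 469.8 -108 16
```

```text
t 25.55 at [ 469.7 -108.2   21.6] rot [ 3.141 -0.     0.379] tool delta mm [ 0.2 -0.2  5.6] F [ 0.1  0.7 -1.2] grip 29.5 j [-0.47  0.52  1.85  0.    0.77  0.72]
```

>>> servo_tool(deltas=[[0,0,0.002,0,0.1],[0,0,0.0015,0,0.1],[0,0,0.001,0,0.1],[0,0,0.0005,0,0.1],[0,0,0,0,0.1]])

```text
time_s: 25.97
tool_pos: [469.3, -108.2, 16.3]
ee_rot: [3.141, -0.0, 0.379]
wrist_force: [-0.9, 0.3, -1.5]
grip_width: 29.1
```

>>> servo_tool(deltas=[[0,0,0.0005,0,0.1],[0,0,0.0005,0,0.1],[0,0,0,0,0.1]])

```text
time_s: 26.22
tool_pos: [469.4, -108.2, 15.7]
ee_rot: [3.141, -0.0, 0.379]
wrist_force: [-2.6, 0.9, 4.9]
grip_width: 29.5
```

>>> servo_tool(deltas=[[0,0,0,0,0.34],[0,0,0,0,0.37],[0,0,0,0,0.4],[0,0,0,0,0.5],[0,0,0,0,0.6]])

```text
time_s: 26.63
tool_pos: [469.3, -108.1, 15.2]
ee_rot: [3.142, -0.0, 0.379]
wrist_force: [0.1, 0.8, 0.2]
grip_width: 46.7
```

>>> servo_tool(deltas=[[0,0,0,0,0.7],[0,0,0,0,0.7],[0,0,0,0,0.7],[0,0,-0.01,0,0.7],[0,0,-0.02,0,0.7]])

```text
time_s: 27.05
tool_pos: [468.2, -107.7, 44.6]
ee_rot: [-3.139, 0.003, 0.379]
wrist_force: [0.2, -0.6, 0.5]
grip_width: 61.4
```

>>> servo_tool(deltas=[[0,0,-0.025,0,0.7],[0,0,-0.03,0,0.7],[0,0,-0.03,0,0.7],[0,0,-0.03,0,0.7],[0,0,-0.03,0,0.7]])

```text
time_s: 27.47
tool_pos: [468.9, -107.9, 192.6]
ee_rot: [3.141, -0.0, 0.379]
wrist_force: [0.3, -0.5, 0.2]
grip_width: 61.6
```

>>> servo_tool(deltas=[[-0.02,0,-0.02,0,0.7],[-0.03,0,0,0,0.7],[-0.03,0,0,0,0.7],[-0.02,0,0,0,0.7],[0,0,0,0,0.7]])

```text
time_s: 27.88
tool_pos: [374.1, -145.7, 211.0]
ee_rot: [3.141, 0.0, 0.377]
wrist_force: [-0.8, 0.6, 0.2]
grip_width: 61.7
```

Run:
```python
from fit import *
D={'red':(399,284.9),'yellow':(536.5,377),'green':(468.2,-108.3),'blue':(388.9,-272.8)}
for n in('side','top'):
    im,d=shot(n,n+'F')
    for c,p in D.items():
        h,t=G[c]
        try: print(n,c,*find(n,im,d,p,[(15,4),(15,h+4),(7,t+4)],13,34))
        except Exception as e: print(n,c,e)
    print('bottle',*find(n,im,d,(565,-4),[(15,0),(15,35),(7,58)],6,32))
print(state()['time_s'],state()['tool_pos'])
```

```text
side red [401.14971092 281.77616854] 371 431.56564764119685 [15.9479627  39.53658338 54.75707247]
side yellow [541.01520153 375.61933108] 467 535.3848352539353 [16.42730842 43.18589342 59.95777455]
side green [ 471.75213918 -113.91212753] 207 242.21442419826053 [16.04307248 40.81183096 64.4167309 ]
side blue [ 393.53586858 -279.4758896 ] 185 217.33081003767438 [16.6874382  42.77447662 69.01863332]
bottle [566.9083555   -5.57812903] 227 251.49522934458219 [ 9.42706088 31.44478843 58.3115544 ]
top red [397.94294112 284.93022044] 119 125.19999742193613 [17.4879467  43.16375313 55.76865441]
top yellow [537.139361   378.33859488] 128 140.31435733428225 [17.05483784 46.57156798 61.54661137]
top green [ 468.19214297 -109.02994568] 109 110.75581882684492 [25.35807708 53.83919228 66.44261669]
top blue Residuals are not finite in the initial point.
bottle [562.93724991  -3.95435726] 102 105.42467942857184 [15.46210799 36.47196539 59.33888033]
27.9833 [ 376.36152446 -145.30677957  211.01992885]fit.py:18: RuntimeWarning: Mean of empty slice.
  v,u=np.nonzero(k); c=np.array([u.mean(),v.mean()])
  ret = ret.dtype.type(ret / rcount)
```

View pics/sideF.png

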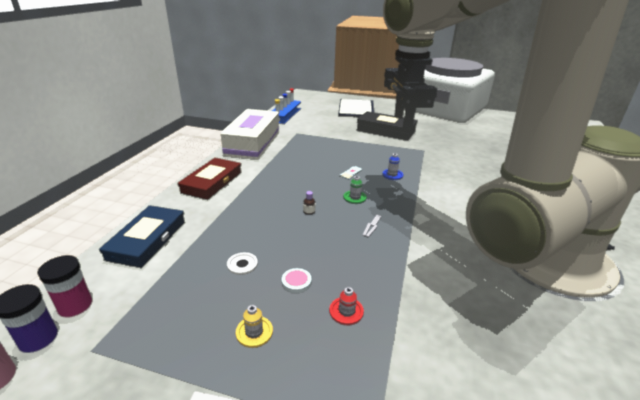

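View pics/topF.png

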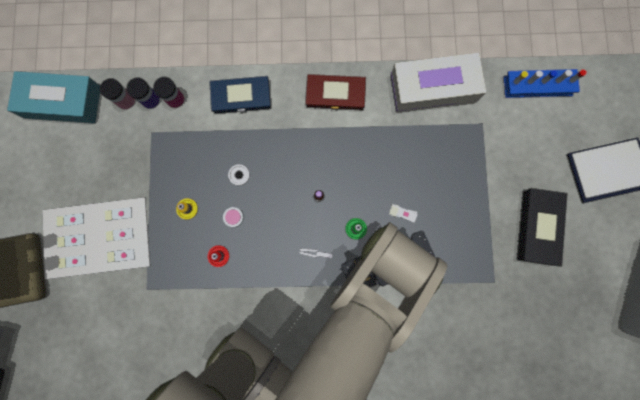

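Both final views show each objective upright in its own colour's dish, the white dish empty and the bottle in place. In the top view the arm hides blue, but the side view shows it standing in its dish at (394,166).

```bash
python3 -c "
from h import *
print(ticket.sign_off())"
```

```text
the job is handed in; nothing more can be done
None
```

All four objectives (blue, yellow, red, green) are standing upright in the dish of their own colour. I lowered each one until a light contact force of about 5–10 N showed it was on the dish floor, then released it. I handed the job in at about 28 s with the arm clear of everything.

**Heights:** in the last images the noses stand at about 54–56, 60–62, 64–66 and 69 mm for red, yellow, green and blue. That matches each objective standing on the 4 mm dish floor.

**Centring:** from the top camera each one sits within about 2 mm of its dish centre.

**Bottle and white dish:** the white dish is empty and the bottle has not moved beyond measurement noise (about 1 mm).

**Checks that failed or disagreed:**
- **Blue, last top picture:** the arm hid it, so that fit failed. An earlier top picture put it about 1.5 mm off centre, and the last side view shows it upright in its dish.
- **Side camera:** its final fits read about 2–7 mm away from the top camera's. I put this down to a 2–4 mm calibration offset and the lower part of each barrel being cut out of the measurement.
- **Yellow grip:** it was held about 37 mm above the foot instead of the advised 30 mm. The set-down was normal.

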